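# Load the spice tin in the sloped carrier and latch its keeper bar

## Task

Put the loose square tin back into the empty far bay of the sloped carrier, lying flat on the slope between the guide rails with its cap uphill and its foot down against the ledge. Then swing the hinged keeper bar across both tins by its black knob until it snaps home in its detent, and let go. Leave the other tin in its bay and do not push over or shift the jar, bottles, can and bowl standing about.

Things in the scene. Friction and masses are not known exactly. Their poses are not given: they have to be found in the camera images.
- tin: Loose square white tin with steel bands and a black screw cap, about 0.35 kg: body 140 long (x) x 54 wide (y) x 50 thick (z), plus a cap 28 in diameter sticking out 22 at the +x end. Lies flat on the worktop, left or right of the carrier. Origin: centre of the underside of the 140 x 54 body; x towards the cap, z up through the thickness.
- tin_cap (a point): Centre of the outer end of the loose tin's cap, 92 from the tin's origin along its x and 25 above its underside.
- cradle: The carrier's metal floor, sloping up to the robot's right at 30 degrees; fixed. Origin: on the floor's top face at the foot of the slope, inside the ledge, 20 above the worktop; x uphill along the floor, y along the ledge, away from the robot, z square off the slope. Floor: x 0 to 165, y -118 to 128. Foot ledge 25 high. Two bays: y = +46 (far, empty), y = -46 (near, other tin).
- bay (a point): Where the loose tin's origin must come: on the floor of the empty bay, cradle (70, 46, 0), so that its foot meets the ledge. Axes are the cradle's; the tin's must match them (cap uphill). The bay is 60 wide between guide rails 4 thick, 12 high, 145 long.
- bay2 (a point): The same point of the other bay, where the other tin lies. Axes as the cradle.
- tin2: The other tin, identical, lying in the bay at cradle y = -46 with its cap uphill. Origin and axes as for the loose tin.
- keeper (a joint): Keeper bar's angle, rad: 0 fully shut against its stop, growing as it swings open uphill (starts 0.85 to 1.25). Stays where left, but from about 0.09 to 0.04 it rides over a sprung ball (some 9 N at the knob), then snaps to 0. Round steel rod 14 in diameter, 260 long, swinging parallel to the slope, centre line 64 above the cradle floor: it passes 7 above a tin lying flat.
- keeper_hinge (a point): Point on the hinge axis at the height of the bar's centre line: cradle (60, -100, 64). The axis is the cradle's z; a post 18 in diameter stands below it.
- keeper_knob (a point): Grip point on the black knob, a round pin 18 in diameter at the bar's free end, parallel to the cradle's z, from the bar's top (26 below this point) to 22 above it. On the pin's axis, 246 from the hinge axis, 97 above the cradle floor; when shut at cradle (60, 146, 97).
- latch (a point): Where the bar's centre line lies over the latch block when shut: cradle (60, 117, 64). The block covers cradle x 45 to 83, y 108 to 126 and is 50 high, with a 70 high stop along its downhill edge.
- jar: Bystander: glass jar with green lid, 80 in diameter, 100 high, standing on the other side of the carrier from the loose tin. Origin: centre of its underside.
- bottle1: Bystander: white bottle, 60 in diameter, 170 high, standing at the back left. Origin: centre of its underside.
- bottle2: Bystander: the same kind of bottle, beside it.
- can: Bystander: large yellow can, 100 in diameter, 120 high, standing at the back, beyond the carrier. Origin: centre of its underside.
- basket: Bystander: shallow light wooden bowl, 150 in diameter, 55 high, standing at the back right. Origin: centre of its underside.

How it is judged:
By the outcome, as a careful person would: the job done as asked, in the order asked, and still so for the second after the job is handed in, with the robot touching nothing.
It also fails if it takes over 61 s, if anything falls off the work surface, if the arm or the gripper's body presses on something with over 40 N, if the wrist force passes 120 N, or if a joint passes its speed limit or range.

## Robot

A 6-joint arm with a two-finger parallel gripper is mounted at the origin on the work surface. World frame = base frame: x ahead of the robot, y to its left, z up, the work surface at z = 0. Lengths are in m, angles in rad, forces in N, time in s.
With the tool pointing down it reaches from about 0.4 to 0.825 m from the base axis. Payload 7 kg.
Tool frame: the origin (TCP) lies at the very end of the fingers, on their centre line; the grasp point (between the pads) lies 19 mm behind it; z points along the fingers, y is the line along which they close (so a half turn about z gives the same grasp; the last joint's range is limited). The gripper opens to 85 mm and grips with 20 to 120 N. Pads are 22 mm wide; open, the fingers measure 114 mm over their backs; the gripper's body (76 mm by 85 mm) begins 54 mm behind the grasp point. The pads swing forward as they close: fully open they stand 13 mm farther back than shut.
Start: joints at [1.637, 0.359, 0.012, 0, -1.224, -0.288], TCP at [0.149, 0.658, 0.231] pointing down, gripper open.
Joint ranges: [-3.07, 3.07], [-1.43, 2.12], [-1.02, 1.25], [-3.03, 1.67], [-3.05, -0], [-3.03, 3.03]. Speed limits (rad/s): [2.39, 2.39, 3.01, 3.14, 3.14, 3.14].

## Interface

Orientations are given as [roll, pitch, yaw] about the fixed x, y, z axes, in that order (R = Rz(yaw) Ry(pitch) Rx(roll)).
In Python, from plant import robot, get_image, ticket gives the robot as it stands.
- The arm moves only by the shell command python3 -m crank 'ROWS' [FORCE]. ROWS is text: rows parted by semicolons, each of 5 numbers parted by spaces: the finger opening in m, from 0 to 0.0854, then the shift along the world's x, y, z in m, then the turn about the world's z in degrees. In form: gripper tx ty tz spin; .... A call has 1 to 12 rows; each row is the pose to reach, as a shift and turn from the pose commanded when the call began; what a row does not reach only later rows make up. A row lasts 1/12 s, in which the tool goes at most 41.7 mm and 7.16 degrees, less where a joint would pass 70% of its speed; a pose out of reach is approached as far as the arm can. A call with a gripper value outside its range is refused whole. The fingers move at their own pace and stop on an object; FORCE is the grip in N (left out, the last holds). Time passes only in rows, so rows that repeat a pose let the fingers close. It gives the time, the measured TCP pose, the force, the opening and the grip force at its end, in the units of the state.
- robot.observe(): the state, without advancing time (a new reading comes with each control period).
- get_image(name): name is "side" or "top" or "wrist"; returns a dict with "frame" (400x640x3 uint8, blue, green, red), "K" (3x3 intrinsics, pixels), "rvec" (rotation vector, rad) and "tvec" (3), from world to camera coordinates, as OpenCV has them. Camera axes: x right, y down, z forward; pixel columns grow to the right and rows downward; lengths in m; the calibration is good to about 2 mm. A picture is of the moment at which its call begins. There is no depth.
- ticket.hand_in(): hands the job in; it is judged then, once.
The state is a dict: "clock": time; "q": joint angles; "joint_velocities": joint speeds; "effort": joint torques, N m; "position": TCP position; "tool_rot": TCP orientation; "wrist_force": force on the tool from outside, world axes, zero at the start; "torque": the same for the moment, N m; "opening": finger opening in m; "grip_force": force on a finger pad.
Only numpy, scipy, OpenCV 4.12 (cv2) and the standard library are available. Lean on these libraries where they do the work, as an engineer would, in place of code of your own. Each camera call takes 0.05 s, during which the arm holds its last target. There are 200 camera calls.

## Working session

There is one attempt and no reset: what is moved stays moved. The work goes in short steps, Python scripts to look and compute and a shell command to move; the robot and the scene stay as the last step left them, time stands still between calls to the robot, and variables do not carry over. Pictures are saved under pics/ and viewed, at most 10 in all, crops included, and the job is handed in when it is done.

```bash
ls; mkdir -p pics; cat > h.py <<'E'
import numpy as np, cv2
from plant import robot, get_image, ticket
def cam(n,save=None):
    im=get_image(n)
    if save: cv2.imwrite('pics/'+save,im['frame'])
    np.savez('pics/'+n+'.npz',K=im['K'],r=im['rvec'],t=im['tvec'],f=im['frame'])
    return im
def load(n):
    d=np.load('pics/'+n+'.npz'); return d['K'],d['r'].astype(float),d['t'].astype(float),d['f']
def ray(n,uv):
    K,r,t,_=load(n); R=cv2.Rodrigues(r)[0]
    return (-R.T@t.ravel()), R.T@np.linalg.inv(K)@np.array([*uv,1.])
def onz(n,uv,z):
    o,d=ray(n,uv); return o+d*(z-o[2])/d[2]
def proj(n,P):
    K,r,t,_=load(n); return cv2.projectPoints(np.array(P,float).reshape(-1,1,3),r,t,K,None)[0].reshape(-1,2)
E
python3 - <<'E'
from h import *
for n in ('side','top'): cam(n,n+'0.png')
for n in ('side','top'):
    print(n,ray(n,(320,200)))
print(robot.observe())
E
```

```text
pics
side (array([ 0.17151224, -0.4095377 ,  0.86468554]), array([ 0.40969985,  0.44944513, -0.79393371]))
top (array([0.34185432, 0.02174394, 1.28317942]), array([ 0.19629568, -0.01286081, -0.98056785]))
{'clock': 0.1, 'q': array([ 1.63709317e+00,  3.59301107e-01,  1.11689689e-02, -2.90219122e-04,
       -1.22411831e+00, -2.88098878e-01]), 'joint_velocities': array([ 6.45913509e-04, -4.20833394e-06,  3.18472320e-03, -8.90084864e-04,
       -5.75516439e-04,  6.35362684e-04]), 'effort': array([-1.19208988e-03, -5.84761190e+01,  2.94110870e+01,  6.95449322e+00,
       -3.09843796e-03,  1.60469415e-05]), 'position': array([0.14843008, 0.65804102, 0.23047788]), 'tool_rot': array([ 3.14012093e+00, -1.51598783e-04, -2.21900732e-01]), 'wrist_force': array([-0.81413995,  0.24618668, -0.17846891]), 'torque': array([-0.01259469, -0.03148466,  0.00250022]), 'grip_force': 0.0, 'opening': 0.08548213005215244}
```

View pics/side0.png

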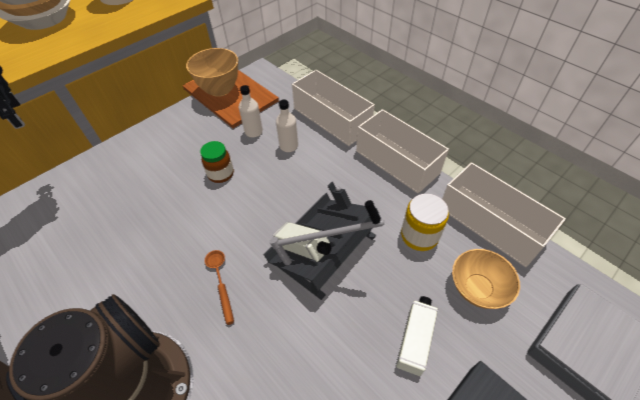

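View pics/top0.png

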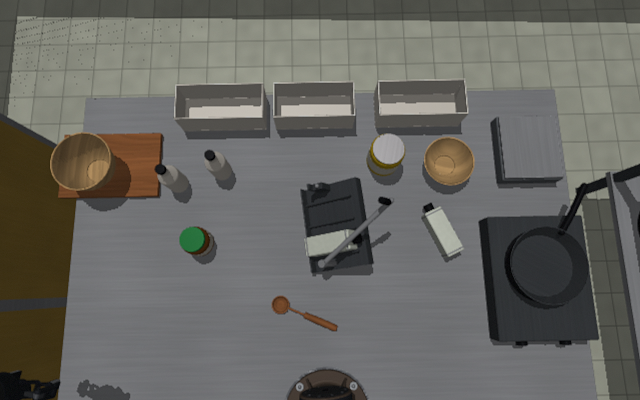

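Side: carrier around (320,245), loose tin at (418,337) with its cap at (425,302), knob at (374,212). Top: carrier around (337,225), tin (443,230) with cap at (428,208), knob (385,201). I'll enlarge both.

```bash
python3 - <<'E'
from h import *
for n,(x0,y0,x1,y1),s in (('side',(255,170,445,385),2.75),('top',(290,165,475,285),4.3)):
    f=load(n)[3][y0:y1,x0:x1]
    g=cv2.resize(f,None,fx=s,fy=s,interpolation=cv2.INTER_CUBIC)
    g=cv2.convertScaleAbs(g,alpha=1.4,beta=20)
    for x in range((x0+9)//10*10,x1,10):
        X=int((x-x0+.5)*s); cv2.line(g,(X,0),(X,6 if x%50 else 14),(0,0,255),1)
        if x%20==0: cv2.putText(g,str(x),(X-10,24),0,.35,(0,0,255),1)
    for y in range((y0+9)//10*10,y1,10):
        Y=int((y-y0+.5)*s); cv2.line(g,(0,Y),(6,Y),(0,0,255),1)
        if y%20==0: cv2.putText(g,str(y),(8,Y+4),0,.35,(0,0,255),1)
    cv2.imwrite('pics/%s_c.png'%n,g); print(g.shape, load(n)[0][0,0])
E
```

```text
(591, 522, 3) 386.5504997427707
(516, 796, 3) 431.6788465546085
```

View pics/side_c.png

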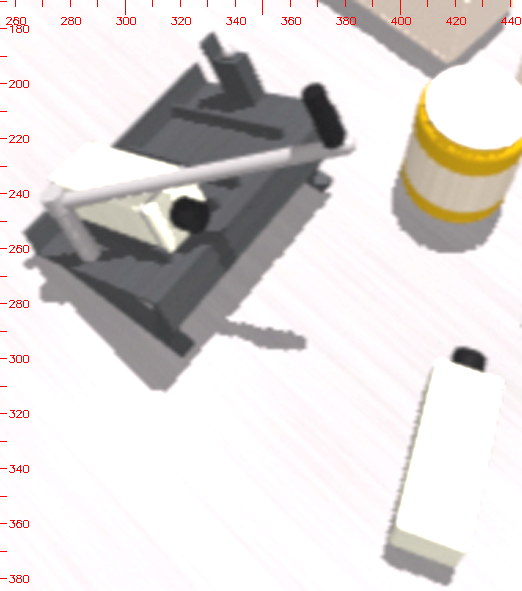

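View pics/top_c.png

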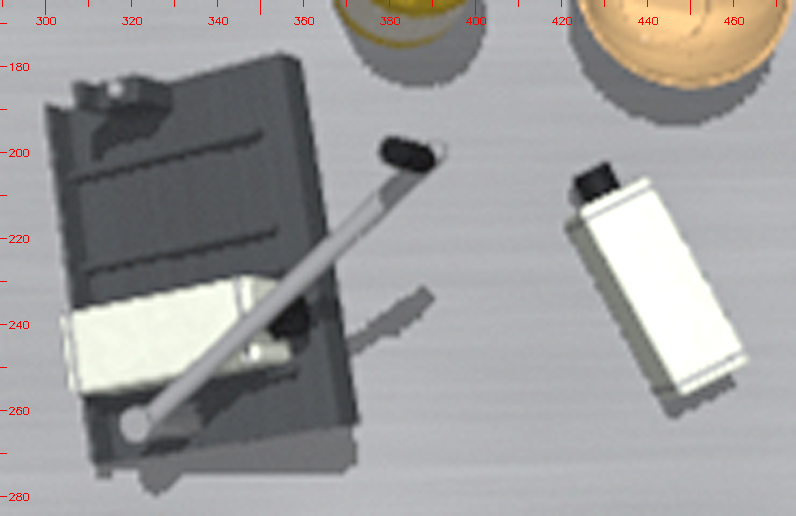

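```bash
cat >> h.py <<'E'
def Rc(psi):
    h=np.array([np.cos(psi),np.sin(psi),0]); z=np.array([0,0,1.]); c,s=np.cos(np.pi/6),.5
    return np.c_[c*h+s*z,[-np.sin(psi),np.cos(psi),0],-s*h+c*z]
def c2w(p,P): return np.array([p[0],p[1],.02])+(Rc(p[2])@(np.atleast_2d(P)/1000.).T).T
def kn(th,r,z): return [60+r*np.sin(th),-100+r*np.cos(th),z]
def t2w(p,P,z=0):
    c,s=np.cos(p[2]),np.sin(p[2]); P=np.atleast_2d(P)/1000.
    return np.c_[p[0]+c*P[:,0]-s*P[:,1],p[1]+s*P[:,0]+c*P[:,1],P[:,2]+z]
E
cat > fit.py <<'E'
from h import *
from scipy.optimize import least_squares
px={'side':(2.75,255,170),'top':(4.3,290,165)}
def u(n,c): s,a,b=px[n]; return np.array([c[0]/s+a-.5,c[1]/s+b-.5])
C=[('top',(284,56),(165,128,0)),('top',(340,428),(165,-118,0)),('top',(70,312),(0,-19,50)),('top',(78,395),(0,-73,50)),
('top',(137,423),(60,-100,71)),('side',(57,198),(60,-100,71)),('side',(155,305),(165,-118,0)),('side',(90,143),(0,-19,50)),
('top',(262,133),(145,78,12)),('top',(277,231),(145,14,12)),('side',(283,135),(145,78,12))]
Kn=[('top',(408,154),(246,95)),('side',(323,115),(246,95)),('top',(445,150),(260,64)),('side',(352,147),(260,64))]
f=lambda p:np.concatenate([(proj(n,c2w(p,P))[0]-u(n,c)) for n,c,P in C]+[(proj(n,c2w(p,kn(p[3],*P)))[0]-u(n,c)) for n,c,P in Kn])
r=least_squares(f,[.6,.07,-1.5,1.0],loss='soft_l1',x_scale=[.1,.1,.1,.1]); print(r.x,np.degrees(r.x[2:])); print(np.round(r.fun.reshape(-1,2),1))
T=[('side',(435,362),(70,27,50)),('side',(503,378),(70,-27,50)),('side',(397,523),(-70,27,50)),('side',(467,552),(-70,-27,50)),
('top',(582,213),(70,27,50)),('top',(650,178),(70,-27,50)),('top',(747,357),(-70,-27,50)),('top',(683,392),(-70,27,50)),('side',(390,545),(-70,27,0))]
g=lambda p:np.concatenate([(proj(n,t2w(p,P))[0]-u(n,c)) for n,c,P in T])
t=least_squares(g,[.55,-.25,.5],loss='soft_l1'); print(t.x,np.degrees(t.x[2])); print(np.round(t.fun.reshape(-1,2),1))
np.save('c.npy',r.x);np.save('t.npy',t.x)
E
python3 fit.py
```

```text
[ 0.50096049  0.0319015  -1.47261179  1.02483486] [-84.37444069  58.71871222]
[[ 0.9 -0.5]
 [ 0.2  0.5]
 [-2.3  0.1]
 [-2.  -0.1]
 [ 0.3  0.3]
 [-1.4  0.1]
 [-0.2  1.1]
 [-0.4 -0.3]
 [ 0.2 -0.3]
 [-0.2 -0.6]
 [-0.3 -1. ]
 [ 0.1  0.2]
 [ 0.4  1.3]
 [-0.1 -1.3]
 [ 1.6  0. ]]
[ 0.49363601 -0.34769267  0.44631731] 25.572098141507706
[[ 0.5 -2. ]
 [ 0.2  0. ]
 [-0.5  1.6]
 [ 0.8  0.7]
 [-1.3 -1.2]
 [-0.9 -1.3]
 [ 1.2  0.2]
 [-0.4  0.7]
 [-1.2  0.1]]
```

```bash
R="0.085 0.3 -0.42 0.09 38"; python3 -m crank "0.085 0.3 -0.42 0.09 38;0.085 0.3 -0.42 0.09 38;0.085 0.3 -0.42 0.09 38;0.085 0.3 -0.42 0.09 38;0.085 0.3 -0.42 0.09 38;0.085 0.3 -0.42 0.09 38;0.085 0.3 -0.42 0.09 38;0.085 0.3 -0.42 0.09 38;0.085 0.3 -0.42 0.09 38;0.085 0.3 -0.42 0.09 38;0.085 0.3 -0.42 0.09 38;0.085 0.3 -0.42 0.09 38"
python3 -c "
from h import *
p=np.load('c.npy');t=np.load('t.npy')
print(c2w(p,[(70,46,39),(70,46,0),(60,146,97),kn(p[3],246,97),(60,-100,64)]))"
```

```text
clock: 1.1
position: [0.4353, 0.2557, 0.3176]
tool_rot: [-3.141, -0.0, 0.442]
wrist_force: [1.4, 0.0, -0.5]
opening: 0.0849
grip_force: 0.0
[[ 0.55076998 -0.00451299  0.08877499]
 [ 0.5526815  -0.02391908  0.055     ]
 [ 0.64659664  0.04276857  0.13400446]
 [ 0.54674723 -0.15001984  0.23912376]
 [ 0.40339888  0.00223343  0.10542563]]
```

```bash
python3 -m crank "0.085 0.02 -0.04 0.02 0;0.085 0.03 -0.08 0.02 0;0.085 0.04 -0.12 0.02 0;0.085 0.05 -0.16 0.02 0;0.085 0.06 -0.2 0.02 0;0.085 0.06 -0.22 0.02 0;0.085 0.06 -0.22 0.02 0;0.085 0.06 -0.22 0.02 0"
python3 - <<'E'
from h import *
cam('wrist')
f=load('wrist')[3]; f=cv2.resize(f,None,fx=1.25,fy=1.25,interpolation=cv2.INTER_CUBIC)
cv2.imwrite('pics/w1.png',f)
p=np.load('c.npy')
for P in [(165,128,0),(165,-118,0),(0,-19,50),(60,-100,71),(145,78,12),(145,14,12),kn(p[3],246,119),(0,128,25),(0,-118,25)]: print(P,proj('wrist',c2w(p,P))[0]*1.25)
E
```

```text
clock: 1.77
position: [0.4946, 0.0362, 0.3369]
tool_rot: [-3.141, 0.001, 0.438]
wrist_force: [0.0, 1.4, 0.1]
opening: 0.0848
grip_force: 0.0
(165, 128, 0) [621.82245298 119.12447728]
(165, -118, 0) [501.23840396 376.57955954]
(0, -19, 50) [368.04277581 212.0986798 ]
(60, -100, 71) [380.09362302 322.24894026]
(145, 78, 12) [568.7933863  168.83587298]
(145, 14, 12) [536.74349333 239.88722031]
[np.float64(270.2385997413056), np.float64(27.733046541664734), 119] [731.12457053 318.08919515]
(0, 128, 25) [434.52697154  60.81661334]
(0, -118, 25) [350.16093442 301.17101453]
```

View pics/w1.png

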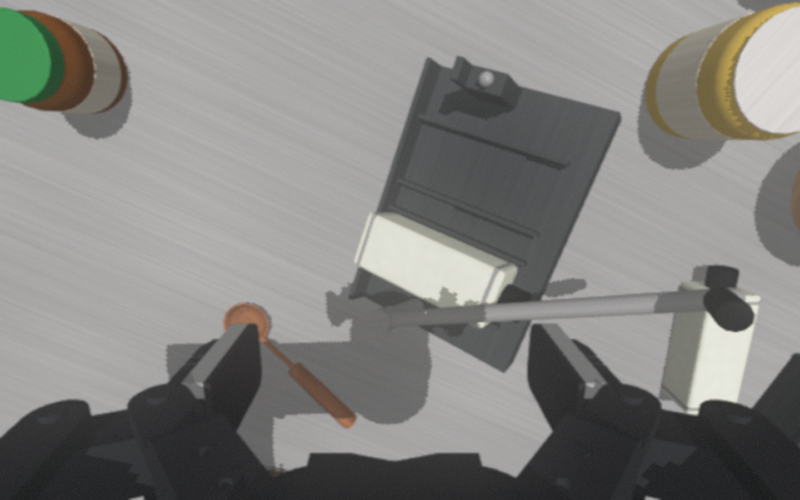

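Wrist view (800×500): floor's uphill corners at (620,113) and (503,370), rail ends (568,165) and (537,236), ledge end (430,58), knob top (735,312), tin at lower right (715,345). I'll refit jointly.

```bash
cat > fit2.py <<'E'
exec(open('fit.py').read().split('r=least')[0])
px['wrist']=(1.25,0,0)
C+= [('wrist',(620,113.5),(165,128,0)),('wrist',(504,370.5),(165,-118,0)),('wrist',(568,164),(145,78,12)),('wrist',(537,236),(145,14,12))]*2
Kn+=[('wrist',(735,312),(246,119))]
r=least_squares(f,[.6,.07,-1.5,1.0],loss='soft_l1',x_scale=.1); print(r.x,np.degrees(r.x[2:])); print(np.round(r.fun.reshape(-1,2),1).tolist())
p=r.x;np.save('c.npy',p)
print(c2w(p,[(70,46,39),(70,46,0),(60,146,97),kn(p[3],246,97)]))
print(proj('wrist',t2w(np.load('t.npy'),[(70,27,50),(70,-27,50),(92,0,25),(-70,27,50)]))*1.25)
E
python3 fit2.py
```

```text
[ 0.50214008  0.03343536 -1.45514411  1.03279629] [-83.37361586  59.17486854]
[[-0.6, -1.7], [0.2, -0.9], [-2.7, -0.2], [-2.1, -0.5], [0.3, -0.3], [-0.8, -0.3], [1.2, 0.0], [-0.4, -0.7], [-1.0, -1.4], [-1.0, -1.7], [-0.4, -2.5], [0.4, -0.0], [0.1, 2.8], [0.1, 0.3], [0.2, 0.2], [0.4, -0.0], [0.1, 2.8], [0.1, 0.3], [0.2, 0.2], [-0.5, -1.0], [0.9, -0.1], [-0.7, -2.5], [2.1, -1.5], [-1.3, 1.6]]
[[ 0.55257802 -0.00210357  0.08877499]
 [ 0.55482822 -0.0214733   0.055     ]
 [ 0.64756421  0.04684456  0.13400446]
 [ 0.54953176 -0.14872116  0.2396289 ]]
[[707.43273906 296.06822618]
 [760.67800796 295.71231294]
 [720.84351953 267.95894752]
 [684.84686168 415.7849728 ]]
```

```bash
python3 -m crank "0.085 0 -0.04 0 0;0.085 0 -0.08 0 0;0.085 0 -0.12 0 0;0.085 0 -0.16 0 0;0.085 0 -0.2 0 0;0.085 0 -0.24 0 0;0.085 0 -0.28 0 0;0.085 0 -0.32 0 0;0.085 0 -0.35 0 0;0.085 0 -0.37 -0.02 0;0.085 0 -0.38 -0.06 0;0.085 0 -0.38 -0.08 0"
python3 - <<'E'
from h import *
cam('wrist')
f=load('wrist')[3]
t=np.load('t.npy')
for q in proj('wrist',t2w(t,[(70,27,50),(70,-27,50),(-70,27,50),(-70,-27,50)])): cv2.circle(f,(int(q[0]+.5),int(q[1]+.5)),2,(0,0,255),-1); print(q*1.25)
f=cv2.resize(f,None,fx=1.25,fy=1.25,interpolation=cv2.INTER_CUBIC)
cv2.imwrite('pics/w2.png',f)
E
```

```text
clock: 2.82
position: [0.4943, -0.3424, 0.2528]
tool_rot: [-3.138, 0.002, 0.44]
wrist_force: [-0.4, 0.7, -1.3]
opening: 0.0846
grip_force: 0.0
[362.688152   131.39928892]
[435.52911796 130.98268877]
[366.75658154 307.41250068]
[432.27163784 307.17734759]
```

View pics/w2.png

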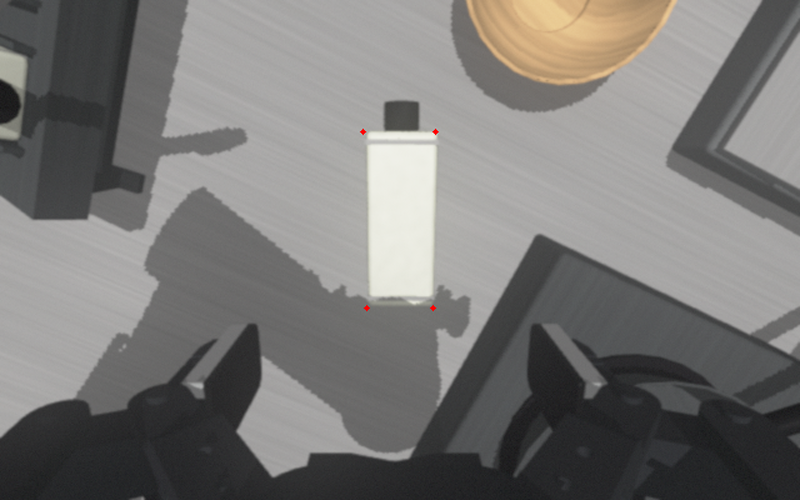

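The red predictions sit on the tin's corners (368–436,132; 369–433,303), within 2–3 mm. Descend and grip.

```bash
python3 -m crank "0.085 0.002 -0.005 -0.04 0;0.085 0.002 -0.005 -0.08 0;0.085 0.002 -0.005 -0.12 0;0.085 0.002 -0.005 -0.16 0;0.085 0.002 -0.005 -0.19 0;0.085 0.002 -0.005 -0.2 0;0.085 0.002 -0.005 -0.2 0;0.085 0.002 -0.005 -0.2 0"
```

```text
clock: 3.53
position: [0.4983, -0.3472, 0.0585]
tool_rot: [3.141, -0.0, 0.443]
wrist_force: [1.5, -0.7, 0.8]
opening: 0.0853
grip_force: 0.0
```

```bash
python3 -m crank "0.085 -0.002 0 -0.03 0;0.085 -0.002 0 -0.043 0;0.085 -0.002 0 -0.043 0;0.085 -0.002 0 -0.043 0;0.05 -0.002 0 -0.043 0;0.05 -0.002 0 -0.043 0;0.05 -0.002 0 -0.043 0;0.05 -0.002 0 -0.043 0;0.05 -0.002 0 -0.043 0;0.05 -0.002 0 -0.043 0;0.05 -0.002 0 -0.043 0;0.05 -0.002 0 -0.043 0" 30
```

```text
clock: 4.53
position: [0.496, -0.3477, 0.0161]
tool_rot: [3.14, -0.002, 0.442]
wrist_force: [-1.4, 2.5, 7.9]
opening: 0.0531
grip_force: 33.3
```

```bash
python3 -m crank "0.05 0 0 0.02 0;0.05 0 0 0.05 0;0.05 0 0 0.09 0;0.05 0 0 0.13 0;0.05 0 0 0.17 0;0.05 0 0 0.21 0;0.05 0 0 0.25 0;0.05 0 0 0.29 0;0.05 0 0 0.32 0;0.05 0 0 0.33 0;0.05 0 0 0.33 0;0.05 0 0 0.33 0"
python3 - <<'E'
from h import *
cam('side'); f=load('side')[3]
o=robot.observe()['position']; q=proj('side',o)[0]; print(o,q)
x,y=map(int,q); x0=max(0,min(640-200,x-100)); y0=max(0,y-110)
cv2.imwrite('pics/s2.png',cv2.resize(f[y0:y0+180,x0:x0+200],None,fx=3,fy=3,interpolation=cv2.INTER_CUBIC))
E
```

```text
clock: 5.53
position: [0.4943, -0.3467, 0.3429]
tool_rot: [-3.14, 0.0, 0.441]
wrist_force: [-0.4, 0.6, -4.4]
opening: 0.0537
grip_force: 34.5
[ 0.4939561  -0.34659449  0.34166729] [453.61119839 267.52434696]
```

View pics/s2.png

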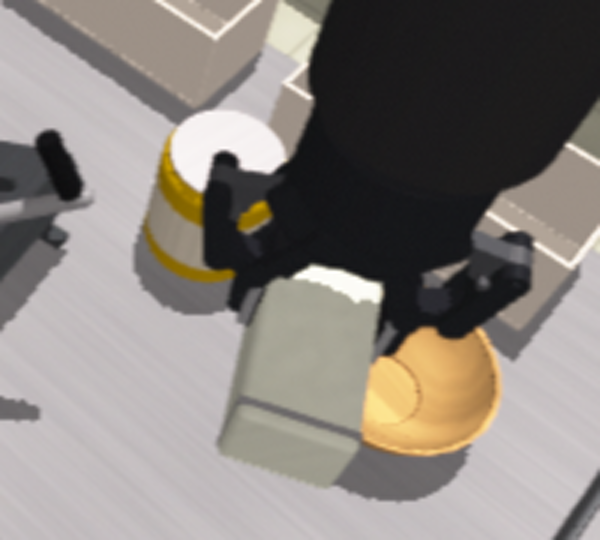

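Tin is held level. Swing over the bay.

```bash
python3 -m crank "0.05 0.005 0.03 0 -7;0.05 0.01 0.06 0 -14;0.05 0.015 0.09 0 -21;0.05 0.02 0.12 0 -28;0.05 0.025 0.15 0 -35;0.05 0.03 0.18 0 -42;0.05 0.035 0.21 0 -49;0.05 0.04 0.24 0 -56;0.05 0.045 0.27 0 -63;0.05 0.05 0.3 0 -70;0.05 0.055 0.32 0 -77;0.05 0.058 0.34 0 -84" && python3 -m crank "0.05 0 0 0 -7;0.05 0 0 0 -14;0.05 0 0 0 -21;0.05 0 0 0 -24.7;0.05 0 0 0 -24.7;0.05 0 0 0 -24.7"
```

```text
clock: 6.58
position: [0.552, -0.0058, 0.3412]
tool_rot: [3.137, 0.002, -1.03]
wrist_force: [1.4, 0.4, -4.7]
opening: 0.0536
grip_force: 34.4
clock: 7.08
position: [0.5521, -0.0074, 0.342]
tool_rot: [3.138, -0.0, -1.453]
wrist_force: [0.0, -0.4, -3.0]
opening: 0.0538
grip_force: 34.4
```

```bash
python3 -m crank "0.05 0 0 -0.04 0;0.05 0 0 -0.08 0;0.05 0 0 -0.12 0;0.05 0 0 -0.16 0;0.05 0 0 -0.19 0;0.05 0 0 -0.21 0;0.05 0 0 -0.22 0;0.05 0 0 -0.22 0;0.05 0 0 -0.22 0"
python3 - <<'E'
from h import *
o=robot.observe()['position']; print(o)
p=np.load('c.npy')
out=[]
for n,(x0,y0,w,h) in (('side',(255,150,150,150)),('top',(290,165,100,120))):
    cam(n); f=load(n)[3][y0:y0+h,x0:x0+w].copy(); s=600/h*.999; s=min(s,4)
    f=cv2.convertScaleAbs(cv2.resize(f,None,fx=s,fy=s,interpolation=cv2.INTER_CUBIC),alpha=1.6,beta=25)
    P=list(c2w(p,[(145,78,12),(145,14,12),(165,128,0),(165,-118,0),(0,128,25)]))
    P+=list(t2w((o[0],o[1],p[2]),[(70,27,0),(70,-27,0),(-70,-27,0),(-70,-27,50),(-70,27,50),(70,-27,50)],o[2]-.016))
    for i,q in enumerate(proj(n,P)):
        X=((q-[x0,y0]+.5)*s).astype(int); cv2.circle(f,tuple(int(v) for v in X),2,(0,0,255) if i<5 else (255,0,0),-1)
    out.append(f)
H=max(f.shape[0] for f in out)
o2=np.hstack([cv2.copyMakeBorder(f,0,H-f.shape[0],0,0,0) for f in out])
print(o2.shape); cv2.imwrite('pics/s3.png',cv2.resize(o2,None,fx=800/o2.shape[1],fy=800/o2.shape[1]) if o2.shape[1]>800 else o2)
E
```

```text
clock: 7.83
position: [0.5531, -0.0075, 0.1244]
tool_rot: [3.141, -0.001, -1.454]
wrist_force: [0.4, -0.5, -3.5]
opening: 0.0531
grip_force: 34.3
[ 0.55308681 -0.00753472  0.12439491]
(599, 999, 3)
```

View pics/s3.png

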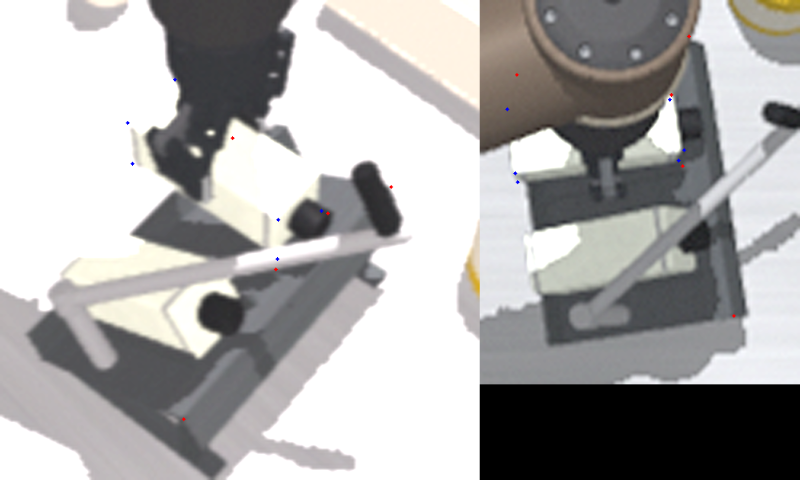

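```bash
python3 -m crank "0.05 -0.001 0 -0.01 0;0.05 -0.001 0 -0.02 0;0.05 -0.001 0 -0.025 0;0.05 -0.001 0 -0.03 0;0.05 -0.001 0 -0.03 0" 25; python3 -m crank "0.05 0 0 -0.005 0;0.05 0 0 -0.01 0;0.05 0 0 -0.01 0" ; python3 -m crank "0.05 0 0 -0.005 0;0.05 0 0 -0.008 0;0.05 0 0 -0.008 0"
```

```text
clock: 8.35
position: [0.5524, -0.0053, 0.0942]
tool_rot: [-3.14, 0.002, -1.455]
wrist_force: [-3.6, 12.0, 3.2]
opening: 0.0537
grip_force: 36.3
clock: 8.6
position: [0.5526, -0.0043, 0.0844]
tool_rot: [-3.139, 0.003, -1.455]
wrist_force: [-5.6, 15.9, 3.3]
opening: 0.0535
grip_force: 38.5
clock: 8.85
position: [0.5528, -0.0043, 0.0775]
tool_rot: [-3.138, 0.003, -1.455]
wrist_force: [-7.3, 17.8, 11.6]
opening: 0.0536
grip_force: 40.9
```

```bash
python3 -m crank "0.05 -0.002 0 -0.002 0;0.05 -0.002 0 -0.004 0;0.05 -0.002 0 -0.004 0" 20; python3 -m crank "0.05 0 0 -0.003 0;0.05 0 0 -0.005 0;0.05 0 0 -0.005 0"
python3 - <<'E'
from h import *
o=robot.observe()['position']; p=np.load('c.npy')
cam('side');x0,y0,w,h=255,150,150,150
f=cv2.convertScaleAbs(cv2.resize(load('side')[3][y0:y0+h,x0:x0+w],None,fx=4,fy=4,interpolation=cv2.INTER_CUBIC),alpha=1.6,beta=25)
P=c2w(p,[(0,19,50),(140,19,50),(140,19,0),(140,73,50),(162,46,25),(0,73,50)])
for q in proj('side',P):
    X=((q-[x0,y0]+.5)*4).astype(int); cv2.circle(f,tuple(int(v) for v in X),2,(255,0,0),-1)
cv2.imwrite('pics/s4.png',f)
E
```

```text
clock: 9.1
position: [0.5529, -0.0044, 0.0772]
tool_rot: [-3.134, 0.002, -1.453]
wrist_force: [-15.1, 18.0, 40.1]
opening: 0.0536
grip_force: 44.4
clock: 9.35
position: [0.5531, -0.0056, 0.0742]
tool_rot: [-3.133, 0.0, -1.452]
wrist_force: [-19.4, 11.4, 58.1]
opening: 0.0536
grip_force: 50.1
```

View pics/s4.png

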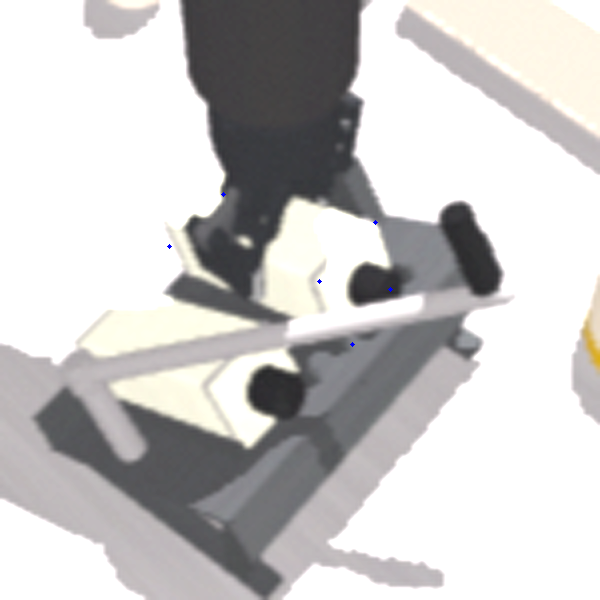

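```bash
python3 - <<'E'
from h import *
p=np.load('c.npy'); cam('wrist'); f=load('wrist')[3]
g=cv2.convertScaleAbs(f[:300],alpha=1.5,beta=25)
g=cv2.resize(g,None,fx=1.25,fy=1.25,interpolation=cv2.INTER_CUBIC)
P=c2w(p,[(145,76,12),(145,80,12),(145,12,12),(145,16,12),(140,19,50),(140,73,50),(140,19,0),(140,73,0),(162,46,25),(165,128,0),(140,-19,50),(140,-73,50)])
for q in proj('wrist',P): print(np.round(q*1.25)); cv2.circle(g,tuple(int(v) for v in q*1.25),2,(0,0,255),-1)
cv2.imwrite('pics/w5.png',g)
print(robot.observe()['torque'],robot.observe()['wrist_force'])
E
```

```text
[275.  99.]
[258.  99.]
[540. 100.]
[524. 100.]
[541. 219.]
[256. 218.]
[500.  96.]
[298.  96.]
[399.  48.]
[42. -9.]
[743. 220.]
[1032.  222.]
[ 4.11176252  7.32015915 -0.17126909] [-20.26008853  12.42605598  56.79379624]
```

View pics/w5.png

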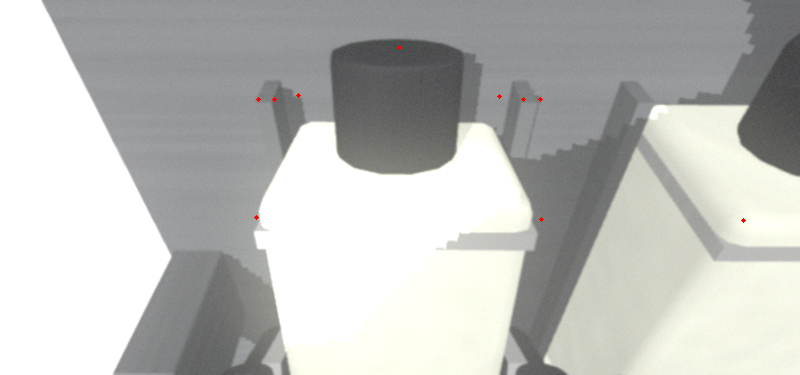

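Wrist view: tin is laterally centred (397) between the rails (282 and 511), but its end edge is at row 123 where 96 was expected. So it's about 6 mm too far downhill, with the foot riding on the ledge. Lift, shift uphill and press again.

```bash
python3 -m crank "0.05 0.0005 0 0.01 0;0.05 0.0005 0 0.02 0;0.05 0.001 -0.006 0.02 0;0.05 0.001 -0.012 0.02 0;0.05 0.001 -0.012 0.02 0"; python3 -m crank "0.05 0 0 -0.005 0;0.05 0 0 -0.008 0;0.05 0 0 -0.008 0"; python3 -m crank "0.05 0 0 -0.004 0;0.05 0 0 -0.006 0;0.05 0 0 -0.006 0"
python3 - <<'E'
from h import *
cam('wrist'); f=load('wrist')[3]; g=f.min(2)
# uphill end edge of tin: first white row at columns beside cap (800-scale 312-328, 470-485)
for a,b in ((312,326),(468,482)):
    c=g[:300,int(a/1.25):int(b/1.25)].mean(1); d=np.diff(c); print(np.argmax(d[40:200])+40, (np.argmax(d[40:200])+40)*1.25)
E
```

```text
clock: 9.87
position: [0.5518, -0.0202, 0.0868]
tool_rot: [-3.14, -0.0, -1.456]
wrist_force: [4.5, -1.5, -2.1]
opening: 0.0532
grip_force: 43.3
clock: 10.12
position: [0.5513, -0.0195, 0.0785]
tool_rot: [-3.141, -0.0, -1.456]
wrist_force: [4.6, -0.6, -2.2]
opening: 0.0535
grip_force: 43.2
clock: 10.37
position: [0.5512, -0.0192, 0.0729]
tool_rot: [-3.141, -0.0, -1.455]
wrist_force: [4.7, 0.7, -1.2]
opening: 0.0535
grip_force: 43.6
94 117.5
94 117.5
```

```bash
python3 -m crank "0.05 0 0 -0.003 0;0.05 0 0 -0.004 0;0.05 0 0 -0.004 0"; python3 -m crank "0.05 0 0 -0.003 0;0.05 0 0 -0.004 0;0.05 0 0 -0.004 0"
```

```text
clock: 10.67
position: [0.5513, -0.0191, 0.0696]
tool_rot: [-3.141, 0.0, -1.455]
wrist_force: [2.9, 3.5, 5.5]
opening: 0.0539
grip_force: 44.4
clock: 10.92
position: [0.5513, -0.0192, 0.0694]
tool_rot: [-3.139, -0.001, -1.454]
wrist_force: [-11.7, 7.1, 43.8]
opening: 0.0535
grip_force: 48.5
```

```bash
python3 -m crank "0.05 0 0 0.003 0;0.05 -0.0005 0.003 0.001 0;0.05 -0.0005 0.005 0 0;0.05 -0.0005 0.005 0 0"; cat > chk.py <<'E'
from h import *
p=np.load('c.npy'); cam('wrist'); f=load('wrist')[3]; g=f.min(2).astype(float)
for c in (252,256,380,384):
    d=np.diff(cv2.GaussianBlur(g[:,c-1:c+2].mean(1).reshape(-1,1),(1,5),0).ravel()); k=np.argsort(-abs(d[30:260]))[:6]+30; print(c,sorted(k.tolist()),end=' | ')
print()
for s in (0,4,8,12): print(s,np.round(proj('wrist',c2w(p,[(140+s,46,0),(140+s,46,50),(140+s,-46,0),(140+s,-46,50)])),0).tolist())
o=robot.observe(); print(o['position'],o['wrist_force'],o['clock'])
E
python3 chk.py
```

```text
clock: 11.25
position: [0.5511, -0.0143, 0.0667]
tool_rot: [-3.14, -0.001, -1.455]
wrist_force: [-0.2, 1.6, 16.8]
opening: 0.0539
grip_force: 45.9
252 [93, 94, 95, 96, 223, 235] | 256 [48, 49, 93, 94, 95, 96] | 380 [93, 94, 95, 172, 223, 235] | 384 [93, 94, 95, 172, 223, 235] | 
0 [[309.0, 103.0], [307.0, 218.0], [596.0, 103.0], [719.0, 218.0]]
4 [[309.0, 91.0], [306.0, 206.0], [604.0, 91.0], [734.0, 206.0]]
8 [[309.0, 79.0], [306.0, 192.0], [611.0, 79.0], [750.0, 192.0]]
12 [[309.0, 66.0], [306.0, 177.0], [619.0, 66.0], [768.0, 178.0]]
[ 0.55110326 -0.01428118  0.06667582] [ 0.70992828  1.49861666 18.38135598] 11.3
```

```bash
python3 -m crank "0.05 0 0 0.002 0;0.058 0 0 0.002 0;0.06 0 0 0.002 0;0.06 0 0 0.002 0;0.06 0 0 0.002 0;0.06 0 0 0.002 0;0.06 0 0 0.002 0"; python3 chk.py
```

```text
clock: 11.88
position: [0.5499, -0.0145, 0.0669]
tool_rot: [3.141, -0.0, -1.456]
wrist_force: [0.2, -0.2, -0.3]
opening: 0.0596
grip_force: 0.0
252 [55, 97, 98, 99, 100, 101] | 256 [51, 52, 53, 227, 238, 239] | 380 [97, 98, 99, 169, 170, 239] | 384 [97, 98, 99, 100, 170, 227] | 
0 [[306.0, 103.0], [302.0, 218.0], [592.0, 103.0], [713.0, 218.0]]
4 [[305.0, 92.0], [302.0, 206.0], [599.0, 92.0], [727.0, 206.0]]
8 [[305.0, 80.0], [301.0, 192.0], [606.0, 80.0], [743.0, 192.0]]
12 [[305.0, 67.0], [300.0, 178.0], [614.0, 67.0], [760.0, 178.0]]
[ 0.55005196 -0.01448013  0.06695288] [ 1.24534063  0.01880624 -0.07824213] 11.9333
```

```bash
python3 - <<'E'
from h import *
f=load('wrist')[3]; g=f.min(2)
for c in (246,250,376,384,525,530,535,540,550,560,570,580): print(c,[ (i,int(g[i,c]),int(g[i+3,c])) for i in range(40,260) if abs(int(g[i+3,c])-int(g[i,c]))>35][:14])
E
```

```text
246 [(96, 106, 158), (97, 106, 201), (98, 121, 213), (99, 158, 213)]
250 [(96, 105, 157), (97, 106, 200), (98, 121, 213), (99, 157, 212)]
376 [(96, 76, 142), (97, 74, 160), (98, 100, 163)]
384 [(96, 78, 156), (97, 83, 193), (98, 106, 203), (99, 156, 202), (169, 216, 176), (170, 212, 174), (226, 170, 134)]
525 [(107, 75, 140), (108, 77, 163), (109, 100, 166)]
530 [(107, 75, 139), (108, 76, 160), (109, 96, 166)]
535 [(107, 76, 141), (108, 75, 163), (109, 96, 166)]
540 [(107, 77, 139), (108, 77, 164), (109, 98, 167)]
550 [(107, 75, 141), (108, 75, 162), (109, 97, 167)]
560 [(107, 76, 142), (108, 76, 163), (109, 98, 168)]
570 [(107, 76, 143), (108, 78, 165), (109, 99, 168)]
580 [(107, 76, 142), (108, 76, 164), (109, 97, 167)]
```

```bash
python3 - <<'E'
from h import *
f=load('wrist')[3]; g=cv2.GaussianBlur(f.min(2),(5,1),0)
for c in (240,250,370,384,390,590,605,615,625,635): print(c,[ (i,int(g[i,c]),int(g[i+3,c])) for i in range(120,299) if abs(int(g[i+3,c])-int(g[i,c]))>18])
E
```

```text
240 [(225, 243, 216), (226, 243, 212), (227, 235, 213), (237, 214, 240), (238, 216, 243), (283, 242, 214), (284, 242, 185), (285, 238, 180), (286, 214, 179)]
250 [(225, 243, 217), (226, 243, 213), (227, 235, 214), (237, 214, 241), (238, 217, 244), (280, 242, 222), (281, 242, 210), (282, 239, 217), (285, 217, 181), (286, 216, 179)]
370 [(132, 174, 200), (133, 175, 211), (134, 184, 214), (179, 217, 185), (180, 216, 176), (181, 206, 176), (225, 175, 143), (226, 172, 138), (227, 159, 137), (237, 136, 169), (238, 141, 175), (239, 155, 175)]
384 [(168, 217, 189), (169, 216, 176), (170, 210, 175), (225, 174, 141), (226, 170, 135), (227, 157, 134), (236, 134, 153), (237, 134, 166), (238, 138, 171), (239, 153, 172)]
390 [(169, 215, 186), (170, 215, 175), (171, 208, 174), (225, 172, 139), (226, 167, 133), (227, 155, 132), (236, 132, 151), (237, 133, 166), (238, 136, 171), (239, 151, 172)]
590 [(120, 160, 126), (121, 151, 106), (122, 142, 88), (123, 126, 73), (124, 106, 63), (125, 88, 57), (144, 73, 100), (145, 77, 128), (146, 83, 151), (147, 100, 163), (148, 128, 168), (149, 151, 170), (235, 1
[... 214 characters left out ...]
(237, 166, 133), (246, 132, 151), (247, 132, 167), (248, 137, 172), (249, 151, 173)]
615 [(163, 58, 101), (164, 59, 140), (165, 69, 163), (166, 101, 170), (167, 140, 172), (235, 172, 148), (236, 171, 136), (237, 167, 132), (246, 132, 153), (247, 133, 169), (248, 137, 174), (249, 153, 175)]
625 [(168, 59, 101), (169, 59, 140), (170, 70, 164), (171, 101, 172), (172, 140, 173), (235, 173, 150), (236, 173, 136), (237, 168, 132), (246, 132, 153), (247, 132, 169), (248, 137, 173), (249, 153, 174)]
635 [(172, 57, 89), (173, 58, 138), (174, 62, 165), (175, 89, 172), (176, 138, 173), (235, 172, 150), (236, 173, 136), (237, 168, 133), (246, 131, 152), (247, 131, 168), (248, 136, 173), (249, 152, 173)]
```

Row comparison with the other tin (band spacing 129 vs 128 px) shows the tin lies flat. It sits 3.6 mm uphill of the ledge, so I'll regrip lightly and slide it down.

```bash
python3 -m crank "0.06 0 0 0.003 0;0.06 0 0 0.004 0;0.05 0 0 0.004 0;0.05 0 0 0.004 0;0.05 0 0 0.004 0;0.05 0 0 0.004 0;0.05 0 0.002 0.003 0;0.05 0 0.004 0.002 0;0.05 0 0.005 0.001 0;0.05 0 0.006 0.0005 0;0.05 0 0.006 0.0005 0" 20; cat > chk2.py <<'E'
from h import *
cam('wrist'); g=load('wrist')[3].min(2).astype(int)
for c in (246,384,530,560):
    d=g[3:,c]-g[:-3,c]; print(c,np.argmax(d[60:150])+61.5, end=' ')
o=robot.observe(); print(o['position'],o['wrist_force'],o['opening'],o['clock'])
E
python3 chk2.py
```

```text
clock: 12.85
position: [0.5507, -0.0106, 0.0697]
tool_rot: [-3.141, -0.003, -1.455]
wrist_force: [-2.7, -13.8, 19.6]
opening: 0.0538
grip_force: 25.1
246 98.5 384 98.5 530 97.5 560 97.5 [ 0.55070799 -0.01061269  0.06966756] [ -2.13794459 -13.13171091  20.20209327] 0.0542614437389133 12.9
```

Now level with the other tin (98.5 vs 97.5) and pressing on the ledge. Release and rise.

```bash
python3 -m crank "0.05 0 -0.002 0.001 0;0.075 0 -0.002 0.001 0;0.075 0 -0.002 0.001 0;0.075 0 -0.002 0.001 0;0.075 0 -0.002 0.001 0;0.075 0 -0.002 0.001 0"; python3 chk2.py; python3 -m crank "0.075 0 0 0.03 0;0.075 0 0 0.07 0;0.075 0 0 0.11 0;0.075 0 0 0.15 0;0.075 0 0 0.19 0;0.075 0 0 0.23 0;0.075 0 0 0.26 0;0.05 0 0 0.27 0;0.05 0 0 0.27 0"; python3 - <<'E'
from h import *
cam('wrist'); p=np.load('c.npy'); print(robot.observe()['position'],c2w(p,kn(p[3],246,97)))
# knob: dark blob near prediction
for P in (kn(p[3],246,119),kn(p[3],246,97)):
    q=proj('wrist',c2w(p,P))[0]; print(q)
g=load('wrist')[3].max(2); np.set_printoptions(linewidth=250)
n,l,s,ce=cv2.connectedComponentsWithStats((g<45).astype(np.uint8))
for i in range(1,n):
    if s[i,4]>150: print(s[i],ce[i])
cam('top');cam('side')
for n in ('top','side'):
    print(n,proj(n,c2w(p,kn(p[3],246,95))))
    m,l,s,ce=cv2.connectedComponentsWithStats((load(n)[3].max(2)<55).astype(np.uint8))
    for i in range(1,m):
        if 25<s[i,4]<400: print(s[i],ce[i])
E
```

```text
clock: 13.4
position: [0.55, -0.0103, 0.0683]
tool_rot: [3.141, -0.0, -1.456]
wrist_force: [0.7, -1.0, -0.1]
opening: 0.0748
grip_force: 0.0
246 96.5 384 96.5 530 96.5 560 96.5 [ 0.55011275 -0.0103038   0.06836389] [ 0.05388407 -0.20137075  0.67150145] 0.07518955763220621 13.45
clock: 14.2
position: [0.5515, -0.0102, 0.3421]
tool_rot: [-3.136, 0.001, -1.456]
wrist_force: [-0.2, 1.0, -0.3]
opening: 0.0525
grip_force: 0.0
[ 0.55059283 -0.01010857  0.33958978] [[ 0.54953176 -0.14872116  0.2396289 ]]
[349.52238823  -3.50292629]
[347.2440117  -14.66639894]
[ 472  331  168   69 5244] [554.30320366 378.84153318]
[ 365  338   91   62 1943] [424.88986104 380.19917653]
[   0  353  141   47 2856] [ 67.24929972 386.73704482]
[210 387  38  13 212] [229.80660377 394.92924528]
top [[383.91382114 199.35368554]]
[334 111  12  11 103] [339.60194175 116.11650485]
[613 164  27  18 270] [626.75925926 173.68518519]
[301 190   8  16  68] [304.10294118 197.60294118]
[379 197  12   9  75] [384.46666667 200.81333333]
[154 205  25  25 199] [168.57286432 221.44221106]
[637 212   3  25  48] [638.39583333 223.5625    ]
[310 255  18  18 114] [315.62280702 261.57017544]
[515 341  13   5  54] [521.24074074 342.7037037 ]
[559 340  12   5  58] [564.5        341.93103448]
side [[372.86364387 211.26182791]]
[241  86   8   9  63] [244.44444444  89.82539683]
[279 100   9   9  67] [283.31343284 104.11940299]
[329 184  21  22 185] [339.4        196.56756757]
[365 201  15  23 213] [371.82159624 212.38028169]
[342 216  16  10 125] [348.824 220.248]
[298 220  27  11  50] [310.14 225.66]
[328 233  22   6  59] [338.15254237 235.83050847]
[266 249  11  12  68] [270.57352941 254.23529412]
[448 365  29  35  92] [461.84782609 382.5       ]
```

```bash
python3 -m crank "0.05 0 -0.03 0 0;0.05 0 -0.045 0 0;0.05 0 -0.045 0 0;0.05 0 -0.045 0 0"; cat > kb.py <<'E'
from h import *
from scipy.optimize import least_squares
p=np.load('c.npy'); cam('wrist')
q0=proj('wrist',c2w(p,kn(p[3],246,95)))[0]
m,l,s,ce=cv2.connectedComponentsWithStats((load('wrist')[3].max(2)<60).astype(np.uint8))
for i in range(1,m):
    if s[i,4]>200 and s[i,1]<300: print(s[i],ce[i])
i=min([i for i in range(1,m) if s[i,4]>200],key=lambda i:np.hypot(*(ce[i]-q0))); w=ce[i]; print(q0,w)
O={'wrist':w,'top':(384.47,200.81),'side':(371.82,212.38)}
for k in (O,('top','side')):
    r=least_squares(lambda X:np.concatenate([(proj(n,X)[0]-O[n])/(np.linalg.norm(X)if 0 else 1) for n in k]),[.55,-.15,.24]); print(r.x,r.fun.round(1))
print(c2w(p,kn(p[3],246,95)),robot.observe()['position'])
E
python3 kb.py
```

```text
clock: 14.68
position: [0.5497, -0.056, 0.3369]
tool_rot: [3.139, -0.0, -1.457]
wrist_force: [0.2, -1.3, -0.5]
opening: 0.0502
grip_force: 0.0
[395 134  18  26 233] [404.63090129 144.00858369]
[    0   287   640   113 39342] [316.32438615 358.77240608]
[333.23734621  62.76792188] [404.63090129 144.00858369]
[ 0.51122605 -0.11369021  0.28609099] [ -3.5 -10.7 -11.9  10.8 -24.6 -15.2]
[ 0.54556016 -0.15058947  0.23904248] [-0.   0.1  0.1 -0. ]
[[ 0.54964716 -0.14971448  0.23789685]] [ 0.54986183 -0.05546841  0.33715852]
```

```bash
python3 - <<'E'
from h import *
p=np.load('c.npy'); g=load('wrist')[3].max(2)
sub=g[20:130,270:400]
for t in (65,75,85):
    m,l,s,ce=cv2.connectedComponentsWithStats((sub<t).astype(np.uint8))
    print(t,[(s[i].tolist(),(ce[i]+[270,20]).round(1).tolist()) for i in range(1,m) if s[i,4]>150])
for z in (71,95,119): print(proj('wrist',c2w(p,kn(p[3],246,z))), proj('wrist',[.5456,-.1506,.239]))
print(g[40:110:6,280:390:6])
E
```

```text
65 []
75 [([52, 15, 30, 57, 1347], [335.3, 63.7]), ([112, 89, 18, 21, 280], [392.3, 117.9])]
85 [([52, 14, 30, 59, 1409], [335.4, 63.8]), ([0, 89, 96, 17, 1419], [316.9, 116.7]), ([111, 88, 19, 22, 318], [391.8, 117.3])]
[[331.83732182  47.2989677 ]] [[339.91203167  61.85831094]]
[[333.23734621  62.76792188]] [[339.91203167  61.85831094]]
[[334.86233047  80.7224714 ]] [[339.91203167  61.85831094]]
[[182 180 182 186 182 178 181 108  68  67  68 154 186 181 179 186 183 183
  182]
 [183 180 180 185 183 181 181  71  66  66  68 103 184 180 177 136 162 185
  184]
 [179 179 180 182 183 181 181  70  70  67  65  68 180 180 178 121 122 178
  183]
 [181 181 180 180 184 184 180  71  64  67  63  64 126 179 180 120 122 121
  184]
 [180 181 181 181 181 181 180  77  66  66  64  63 114 178 182 157 121 118
  171]
 [179 183 180 180 181 184 178  83  70  66  67  67 113 125 179 184 120 119
  120]
 [179 184 180 181 181 183 180  88  66  66  68  65  97 112 180 187 161 120
  120]
 [182 184 182 181 178 182 178 141  65  66  62  65 109 113 119 187 183 121
  120]
 [181 183 183 181 181 180 179 181  66  64  64  93 123 130 151 181 179 148
  120]
 [181 182 183 181 181 182 181 181 179 176 175 182 142 165 162 133 181 183
  119]
 [182 179 182 181 183 181 180 180 179 182 177 182 174 156 167 153 175 181
  119]
 [118 116 117 115 119 115 118 117 117 117 114 117 114 135 166 165 131 113
  117]]
```

```bash
python3 -m crank "0.06 0 -0.04 0 0;0.06 -0.001 -0.08 0 0;0.06 -0.001 -0.091 -0.01 0;0.06 -0.001 -0.091 -0.03 0;0.06 -0.001 -0.091 -0.05 0;0.06 -0.001 -0.091 -0.05 0"; python3 - <<'E'
from h import *
p=np.load('c.npy'); o=robot.observe()['position']
a=c2w(p,kn(p[3],246,102))[0]+[-.001,0,-.019]; print(o,a,a-o)
W=[c2w(p,kn(p[3]*(1-k/20),246,102))[0]-c2w(p,kn(p[3],246,102))[0] for k in range(21)]
print(np.round(W,4))
E
```

```text
clock: 15.23
position: [0.5472, -0.1457, 0.2839]
tool_rot: [3.135, 0.002, -1.457]
wrist_force: [-0.9, 0.3, -2.3]
opening: 0.0605
grip_force: 0.0
[ 0.54717828 -0.14570058  0.2838627 ] [ 0.54824328 -0.14623786  0.22495902] [ 0.00106499 -0.00053728 -0.05890368]
[[ 0.      0.      0.    ]
 [ 0.01    0.0071 -0.0034]
 [ 0.0196  0.0146 -0.0071]
 [ 0.0287  0.0225 -0.011 ]
 [ 0.0373  0.0308 -0.0152]
 [ 0.0455  0.0395 -0.0196]
 [ 0.0532  0.0485 -0.0242]
 [ 0.0603  0.0578 -0.0291]
 [ 0.0669  0.0674 -0.0342]
 [ 0.0729  0.0773 -0.0395]
 [ 0.0783  0.0874 -0.0449]
 [ 0.0831  0.0977 -0.0505]
 [ 0.0873  0.1082 -0.0562]
 [ 0.0909  0.1189 -0.0621]
 [ 0.0939  0.1297 -0.0681]
 [ 0.0962  0.1406 -0.0742]
 [ 0.0979  0.1516 -0.0804]
 [ 0.0989  0.1626 -0.0866]
 [ 0.0993  0.1736 -0.0929]
 [ 0.099   0.1846 -0.0993]
 [ 0.098   0.1956 -0.1056]]
```

```bash
python3 -m crank "0.06 0.001 0 -0.02 0;0.06 0.001 0 -0.04 0;0.06 0.001 0 -0.057 0;0.06 0.001 0 -0.057 0;0.06 0.001 0 -0.057 0;0.01 0.001 0 -0.057 0;0.01 0.001 0 -0.057 0;0.01 0.001 0 -0.057 0;0.01 0.001 0 -0.057 0;0.01 0.001 0 -0.057 0;0.01 0.001 0 -0.057 0;0.01 0.001 0 -0.057 0" 40
```

```text
clock: 16.23
position: [0.5507, -0.1462, 0.2327]
tool_rot: [-3.14, -0.0, -1.455]
wrist_force: [-2.2, 3.3, 6.3]
opening: 0.017
grip_force: 39.1
```

```bash
python3 -m crank "0.01 0.01 0.007 -0.0035 0;0.01 0.0195 0.0145 -0.007 0;0.01 0.0285 0.0225 -0.011 0;0.01 0.0375 0.031 -0.015 0;0.01 0.0455 0.0395 -0.0195 0;0.01 0.053 0.0485 -0.024 0;0.01 0.0605 0.058 -0.029 0;0.01 0.067 0.0675 -0.034 0;0.01 0.073 0.0775 -0.0395 0;0.01 0.0785 0.0875 -0.045 0"
```

```text
clock: 17.07
position: [0.629, -0.058, 0.1869]
tool_rot: [3.141, 0.0, -1.455]
wrist_force: [-6.4, 2.5, 8.2]
opening: 0.0166
grip_force: 40.0
```

```bash
python3 -m crank "0.01 0.005 0.0105 -0.0055 0;0.01 0.009 0.021 -0.0115 0;0.01 0.0125 0.0315 -0.017 0;0.01 0.0155 0.0425 -0.023 0;0.01 0.018 0.053 -0.0295 0;0.01 0.0195 0.064 -0.0355 0;0.01 0.0205 0.075 -0.0415 0;0.01 0.021 0.086 -0.048 0;0.01 0.021 0.086 -0.048 0"
```

```text
clock: 17.82
position: [0.6487, 0.029, 0.1382]
tool_rot: [3.139, 0.0, -1.454]
wrist_force: [-7.2, 3.9, 7.4]
opening: 0.0165
grip_force: 38.8
```

```bash
python3 -m crank "0.01 0 0.006 -0.0035 0;0.01 0 0.011 -0.0065 0;0.01 -0.0005 0.0165 -0.0095 0;0.01 -0.001 0.022 -0.0125 0;0.01 -0.001 0.0255 -0.0145 0;0.01 -0.001 0.0255 -0.0145 0;0.01 -0.001 0.0255 -0.0145 0" ; cat > ka.py <<'E'
from h import *
p=np.load('c.npy')
for n,lo in (('top',(355,150)),('side',(300,190))):
    cam(n)
for th in (0,.04,.09): print(th,[proj(n,c2w(p,kn(th,246,95)))[0].round(1).tolist() for n in ('top','side')])
o=robot.observe(); print(o['position'],o['wrist_force'],c2w(p,kn(0,246,102)))
E
python3 ka.py
```

```text
clock: 18.4
position: [0.6474, 0.0466, 0.1278]
tool_rot: [3.138, -0.008, -1.455]
wrist_force: [-12.1, -22.7, 28.3]
opening: 0.0166
grip_force: 45.9
0 [[305.2, 173.4], [336.6, 169.2]]
0.04 [[308.2, 172.6], [339.3, 169.5]]
0.09 [[312.1, 171.8], [342.5, 170.0]]
[0.64745932 0.04660393 0.12783567] [-12.37485789 -22.44326085  28.07164088] [[0.64727572 0.04932786 0.13833459]]
```

```bash
python3 -m crank "0.01 0 0.003 -0.0015 0;0.01 0 0.003 -0.0015 0;0.01 0 0.003 -0.0015 0"; python3 -m crank "0.01 0 -0.003 0.003 0;0.01 0 -0.004 0.004 0;0.01 0 -0.004 0.004 0"
```

```text
clock: 18.75
position: [0.6474, 0.0469, 0.1276]
tool_rot: [3.138, -0.011, -1.456]
wrist_force: [-13.3, -33.5, 35.2]
opening: 0.0164
grip_force: 46.7
clock: 19.0
position: [0.6474, 0.0465, 0.1282]
tool_rot: [3.138, -0.006, -1.457]
wrist_force: [-7.1, -18.8, 14.8]
opening: 0.0163
grip_force: 44.5
```

```bash
python3 -m crank "0.01 0 -0.003 0.001 0;0.01 0 -0.004 0.002 0;0.05 0 -0.004 0.002 0;0.05 0 -0.004 0.002 0;0.05 0 -0.004 0.002 0;0.05 0 -0.004 0.002 0;0.05 0 -0.004 0.002 0;0.05 0 -0.004 0.002 0" && python3 -m crank "0.05 0 0 0.02 0;0.05 0 0 0.05 0;0.05 0 0 0.09 0;0.05 0 0 0.13 0;0.05 0 0 0.17 0;0.05 -0.04 0 0.17 0;0.05 -0.08 0 0.17 0;0.05 -0.12 0.04 0.17 0;0.05 -0.15 0.08 0.17 0;0.05 -0.17 0.12 0.17 0;0.05 -0.17 0.16 0.17 0;0.05 -0.17 0.2 0.17 0"; cat > fin.py <<'E'
from h import *
p=np.load('c.npy'); P0=[.6475,.047]
out={}
for n,(x0,y0,x1,y1) in (('top',(290,160,400,290)),('side',(255,150,410,300))):
    cam(n); f=load(n)[3]
    m,l,s,ce=cv2.connectedComponentsWithStats((f[y0:y1,x0:x1].max(2)<55).astype(np.uint8))
    print(n,[(s[i].tolist(),(ce[i]+[x0,y0]).round(1).tolist()) for i in range(1,m) if s[i,4]>25])
    print([proj(n,c2w(p,P))[0].round(1).tolist() for P in (kn(0,246,95),kn(.04,246,95),kn(.09,246,95),(162,46,25),(162,-46,25))])
E
python3 fin.py
```

```text
clock: 19.67
position: [0.6489, 0.0479, 0.1285]
tool_rot: [3.142, -0.0, -1.455]
wrist_force: [0.3, 0.0, -0.2]
opening: 0.05
grip_force: 0.0
clock: 20.67
position: [0.4785, 0.2289, 0.3002]
tool_rot: [-3.14, 0.002, -1.456]
wrist_force: [2.2, -0.4, 0.2]
opening: 0.05
grip_force: 0.0
top [([9, 11, 14, 8, 71], [305.3, 174.2]), ([65, 18, 18, 86, 407], [363.6, 220.9]), ([26, 23, 23, 19, 209], [323.8, 191.7]), ([11, 25, 11, 21, 127], [306.2, 196.1]), ([31, 40, 37, 34, 392], [342.2, 218.7]), ([15, 66, 11, 11, 88], [310.1, 230.2]), ([62, 72, 11, 16, 128], [357.5, 239.0]), ([35, 89, 35, 11, 180], [341.6, 254.4]), ([20, 96, 10, 17, 106], [314.0, 263.3]), ([32, 106, 13, 5, 46], [328.1, 268.0])]
[[305.2, 173.4], [308.2, 172.6], [312.1, 171.8], [354.7, 203.5], [359.9, 236.7]]
side [([76, 11, 12, 17, 101], [336.3, 169.3]), ([77, 40, 18, 16, 177], [340.2, 197.9]), ([17, 61, 107, 88, 1311], [332.5, 258.7]), ([45, 66, 58, 23, 336], [340.1, 227.2]), ([62, 92, 18, 20, 214], [324.9, 249.7]), ([11, 99, 11, 12, 73], [270.5, 254.2]), ([31, 101, 31, 16, 177], [301.3, 259.0])]
[[336.6, 169.2], [339.3, 169.5], [342.5, 170.0], [352.2, 221.9], [327.4, 249.0]]
```

```bash
python3 - <<'E'
from h import *
a=cv2.imread('pics/top0.png');b=load('top')[3]
for k,(x0,y0,x1,y1) in dict(can=(365,130,408,172),bowl=(422,135,476,188),bot=(150,145,232,197),jar=(175,224,215,258)).items():
    print(k,cv2.absdiff(a[y0:y1,x0:x1],b[y0:y1,x0:x1]).mean().round(2))
a=cv2.imread('pics/side0.png');b=load('side')[3]
for k,(x0,y0,x1,y1) in dict(can=(400,192,450,252),bowl=(450,248,520,308),bot=(238,85,300,155),jar=(200,140,234,182)).items():
    print(k,cv2.absdiff(a[y0:y1,x0:x1],b[y0:y1,x0:x1]).mean().round(2))
g=load('top')[3].min(2)
m,l,s,ce=cv2.connectedComponentsWithStats((g[160:290,290:375]>165).astype(np.uint8))
print([(s[i].tolist(),(ce[i]+[290,160]).round(1).tolist()) for i in range(1,m) if s[i,4]>40])
p=np.load('c.npy'); print(proj('top',c2w(p,[(0,19,50),(0,73,50),(140,19,50),(140,73,50)])).round(1).tolist(),proj('top',c2w(p,[(0,-73,50),(0,-19,50),(140,-73,50),(140,-19,50)])).round(1).tolist())
E
```

```text
can 12.37
bowl 10.75
bot 32.61
jar 29.99
can 4.39
bowl 4.8
bot 5.14
jar 3.76
[([29, 39, 22, 21, 315], [329.7, 208.6]), ([14, 45, 10, 18, 130], [308.5, 213.8]), ([33, 71, 23, 21, 342], [334.3, 240.9]), ([18, 77, 10, 18, 135], [312.6, 245.0])]
[[301.3, 223.7], [298.9, 205.3], [345.0, 214.0], [342.1, 194.6]] [[305.5, 255.9], [303.0, 236.9], [350.1, 247.9], [347.1, 227.9]]
```

```bash
python3 - <<'E'
from h import *
a=cv2.imread('pics/side0.png');b=load('side')[3]
for k,(x0,y0,x1,y1) in dict(ref=(440,60,560,160),can=(400,192,450,252),bowl=(450,248,520,308),bot=(238,85,300,155),jar=(200,140,234,182)).items():
    A,B=[cv2.cvtColor(i[y0:y1,x0:x1],6).astype(np.float32) for i in (a,b)]
    print(k,cv2.absdiff(A,B).mean().round(2),np.round(cv2.phaseCorrelate(A,B),2) if 0 else cv2.phaseCorrelate(A,B))
o=robot.observe(); print(o['clock'],o['wrist_force'])
E
```

```text
ref 4.87 ((0.01210486396517041, -0.02079519223575943), 1.0004276019732157)
can 4.57 ((-0.011737123599790067, -0.007161677826982071), 0.9977718759377797)
bowl 5.1 ((0.019523448165507773, 0.020783562950182244), 1.000592165964621)
bot 5.21 ((-0.13248678931989843, -0.0223864480043261), 0.9884893099466959)
jar 3.98 ((-0.018755468601217018, 0.5292276026089411), 1.0016405210818773)
20.7667 [ 0.36107405 -1.12466091 -1.32973558]
```

```bash
python3 -c "
from plant import ticket
print(ticket.hand_in())"
```

```text
the job is handed in; nothing more can be done
None
```

I handed the job in at about 21 s. The tin lies flat in the far bay with its foot against the ledge, and the keeper bar is shut against its stop and released. The other tin is still in its bay, and the last image check showed no sign that anything standing about had been moved.

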